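Clamp and mix the specimen jars

ROBOT

A 6-joint arm with a two-finger parallel gripper is mounted at the origin on the work surface. World frame = base frame: x ahead of the robot, y to its left, z up, the work surface at z = 0. Lengths are in mm, angles in degrees, forces in N, time in s.
With the tool pointing down it reaches from about 300 to 850 mm from the base axis. Payload 4.2 kg.
Tool frame: the origin (TCP) lies on the centre line of the jaws, within the pads' length; the fingertips stand 8 mm ahead of it and the grasp point (between the pads) lies 11 mm behind it; z points along the fingers, y is the line along which they close (so a half turn about z gives the same grasp; the last joint's range is limited). The gripper opens to 91 mm and grips with 3 to 60 N. Pads are 32 mm wide; open, the fingers measure 118 mm over their backs; the gripper's body (76 mm by 178 mm) begins 60 mm behind the grasp point.
Start: joints at [65.145, 18.312, 89.639, -0, 72.044, -1.146], TCP at [231.206, 526.485, 221.976] pointing down, gripper open.
Joint ranges: [-177.97, 177.97], [-48.28, 115.42], [12.27, 149.76], [-77.06, 257.06], [2.81, 150.46], [-146.56, 146.56]. Speed limits (degrees/s): [147.25, 147.25, 180, 180, 180, 180].

INTERFACE

Orientations are given as [roll, pitch, yaw] about the fixed x, y, z axes, in that order (R = Rz(yaw) Ry(pitch) Rx(roll)).
In Python, from workcell import telemetry, eyes, ticket gives the robot as it stands. The module is installed in compiled form; this text tells all that it offers.
- The arm moves only by the shell command python3 -m crank 'ROWS' [OPENING] [FORCE]. ROWS is JSON, a list of rows, each an object of numbers: "dx", "dy", "dz": the shift along the world's x, y, z normalised to -1 to 1, where 1 is 80 cm; "yaw": the turn about the world's z normalised to -1 to 1, where 1 is 5 degrees. A call has 1 to 10 rows; each row shifts and turns the commanded pose from where the row before left it; what a row does not reach is not made up. A row lasts 1/8 s, in which the tool goes at most 62.5 mm and 10.7 degrees, less where a joint would pass 70% of its speed; a pose out of reach is approached as far as the arm can. A call with a number of a shift or a turn outside -1 to 1 is refused whole. A call with a gripper value outside its range is refused whole. OPENING is the opening, from 0 (shut) to 1 (fully open), set as the call begins (- or left out, the last holds). The fingers move at their own pace and stop on an object; FORCE is the grip in N (left out, the last holds). Time passes only in rows, so rows that do not move let the fingers close. It gives the time, the measured TCP pose, the force, the opening and the grip force at its end, in the units of the state.
- telemetry.state(): the state, without advancing time (a new reading comes with each control period).
- eyes.grab_frame(name): name is "scene" or "top" or "wrist"; returns the picture (420x560x3 uint8, red, green, blue); there is no depth.
- eyes.calibration(name): a dict with "camera_matrix" (3x3 intrinsics, pixels), "world_from_camera" (4x4, takes a point from camera to world coordinates). Camera axes: x right, y down, z forward; pixel columns grow to the right and rows downward; lengths in mm; the calibration is good to about 2 mm. A picture is of the moment at which its call begins: read the wrist's pose just before it. calibration takes no time and is no camera call; for the wrist camera it gives the pose at the moment of the call.
- ticket.job_done(): hands the job in; it is judged then, once.
The state is a dict: "time_s": time; "qpos": joint angles; "qvel": joint speeds; "effort": joint torques, N m; "ee_pos": TCP position; "ee_rot": TCP orientation; "force": force on the tool from outside, world axes, zero at the start; "torque": the same for the moment, N m; "gripper_width": finger opening in mm; "gripper_force": force on a finger pad.
Only numpy, scipy, OpenCV 4.12 (cv2) and the standard library are available. Lean on these libraries where they do the work, as an engineer would, in place of code of your own. Each camera call takes 0.05 s, during which the arm holds its last target. There are 200 camera calls.

TASK

Mix the red-capped specimen jars: stand every one of them upright in the vibration mixer between its two jaw bars, squeeze the pliers handles together until they lock over centre and hold the jars, then press the switch knob down and turn it clockwise from off to run, let it pop up, and leave the mixer running for at least five seconds. Then switch it off again (press, turn back, let it pop up), pull the clamp's release lever so that the handles spring fully open, and stand all the jars upright in the steel tray. Never let the mixer be switched on unless the clamp is locked, and leave the other pots and bottles where they are.

Things in the scene. Friction and masses are not known exactly. Their poses are not given: they have to be found in the camera images.
- jar1: squat glass specimen jar, ribbed red screw cap: a plain cylinder 54 mm in diameter over body and cap alike, 60 mm tall (cap from 40 mm up), about 0.16 kg. Origin at the centre of its underside, z up. Stands upright on the bench at the start; in some runs one jar is absent (None)
- jar2: another such jar, same size and frame as jar1
- jar3: another such jar, same size and frame as jar1
- mixer: vibration mixer, a white machine fixed to the bench. Origin: centre of the underside of its motor housing (170 by 240 mm, 64 tall); x to its back (away from the robot), y to its left, z up. Platform on top 150 by 222 mm, 85 mm above the bench. Switch housing 85 mm tall at the left (y 120 to 220), knob on it. Pliers handles stick out to the right (y -139 to -285), only bench below them
- clamp_mid (a point): middle of the row on the platform's mat, 85 mm above the bench, axes as the mixer's. Jaw bars along y on both sides (y -102 to +102), 8 to 28 mm above the mat (fixed one 10 mm thick, moving one 25): inner faces at x = +33 (fixed) and, clamp open, x = -33 (moving). Jars stand in one row at x = 0 within 6 mm; three fit at y = -66, 0, +66. Row ends: stop 18 mm tall at +104, pliers head 32 mm tall at -103
- bar: the moving front jaw bar with its three sprung black rubber pads, one for each place (each 64 mm long, centred at y = -67, 0, +67 of clamp_mid). Origin at the middle of the bar, 21.5 mm in front of the pads' inner faces. It slides along the mixer's +x, up to 18 mm, as the handles close; the pads push the jars against the back bar and, once locked, press with about 9 N each
- squeeze (a point): point midway between the two pliers handles where to squeeze them, 90 mm from their pivots and 103 mm above the bench, at mid-height of the handles (16 mm tall, 10 mm thick, black sleeves). Axes as the mixer's: handles run along y and close towards each other along x; over their outer faces they measure 66 mm here when open, 41 mm when locked
- handle_front (a joint): angle of the front pliers handle (rad): 0 open, dead centre at 0.12, 0.14 closed on its stop; the back handle mirrors it. With jars clamped, squeezing needs up to about 15 N on each handle; past 0.12 it snaps over centre and stays (over 0.127 is locked). Let go earlier, or with nothing between the bars, the handles spring open
- release_tab (a point): middle of the upright tab on the end of the release lever, which sticks out of the end of the front handle. Tab 9 mm thick (x), 20 mm along the lever (y), 34 mm tall (98 to 132 mm above the bench), its centre 29 mm beyond the ends of the handles, free space on both sides. The frame turns with the lever: -x is the way to pull, towards the mixer's front; z up
- release (a joint): angle of the release lever against its handle (rad): 0 at rest (sprung), 0.35 pulled to its stop, the tab then moved 19 mm; about 3 N. Pulled on beyond the stop with 5 to 12 N it breaks the toggle and the handles spring open, carrying the tab's resting place 23 mm towards the mixer's front (42 mm with the lever held at its stop). Let go, it springs back
- knob_grip (a point): middle of the switch knob's grip bar, on the knob's axis, 116 mm above the bench with the knob up. Bar 44 mm long, 13 mm thick, 24 mm tall (12 mm above and below this point), over a skirt 42 mm in diameter. The frame turns with the knob: x along the bar, z up; at off the bar lies along the mixer's x
- knob (a joint): angle of the switch knob (rad), growing clockwise seen from above: 0 off, 1.35 run (end of travel). While up it is held by a notch at either end; it turns freely only while pressed down 8 mm or more; do not force it round unpressed
- plunger (a joint): how far the knob is pressed down (m): 0 up, 0.010 fully down; the spring takes 3 N to start and 6.3 N at the bottom. Let go at either end of the turn it pops up; between the ends it cannot come up fully
- tray: steel tray fixed to the bench, open on top: 135 mm (x) by 225 mm (y) outside, walls 4 mm thick and 22 mm tall, floor 4 mm thick. Origin at the centre of its underside, z up. Three jars fit in a row along its y, at y = -68, 0, +68 mm
- pot1: bystander: a small clear pot with a green lid, 37 mm in diameter and 32 mm tall; origin at the centre of its underside
- pot2: bystander: another such pot
- pot3: bystander: another such pot
- reagent: bystander: an amber reagent bottle, 60 mm in diameter, 124 mm tall with its cap; origin at the centre of its underside
Not all that is in view belongs to the job. Leave any yellow look-alike of the jar3 alone.

How it is judged:
By the outcome, as a careful person would: the job done as asked, in the order asked, and still so for the second after the job is handed in, with the robot touching nothing.
Of jar1, jar2, jar3 only 2 to 3 are there at a start; the rules pass over those that are not, and their reading is None.
At some moment in a run one of jar1, jar2, jar3 may be knocked a few centimetres aside while the robot is not near it.
It also fails if it takes over 210 s, if anything falls off the work surface, if the arm or the gripper's body presses on something with over 40 N, if the wrist force passes 120 N, or if a joint passes its speed limit or range.

## Working session

There is one attempt and no reset: what is moved stays moved. The work goes in short steps, Python scripts to look and compute and a shell command to move; the robot and the scene stay as the last step left them, time stands still between calls to the robot, and variables do not carry over. Pictures are saved under pics/ and viewed, at most 17 in all, crops included, and the job is handed in when it is done.

```bash
mkdir -p pics
python3 - <<'E'
from workcell import telemetry, eyes
import cv2,numpy as np
print(telemetry.state())
for n in("scene","top"):
    im=eyes.grab_frame(n); cv2.imwrite(f"pics/{n}0.png",cv2.resize(im[:,:,::-1],(800,600),interpolation=cv2.INTER_CUBIC))
    c=eyes.calibration(n); print(n,np.round(c["camera_matrix"],1).tolist(),np.round(c["world_from_camera"],3).tolist())
E
```

```text
{'time_s': 0.0, 'qpos': array([ 6.51447125e+01,  1.83523364e+01,  8.97067982e+01,  1.74621038e-04,
        7.20441622e+01, -1.14671566e+00]), 'qvel': array([ 0.00294179,  0.02074793,  0.05586362, -0.07711022,  0.09595188,
        0.0021845 ]), 'effort': array([-2.15385029e-03, -4.12467098e+01, -2.31972742e+01,  7.26219267e-02,
        4.55250882e-02, -1.39879558e-04]), 'ee_pos': array([230.99586361, 526.01844481, 221.11064859]), 'ee_rot': array([-1.79896727e+02, -2.23322442e-03,  1.56291372e+02]), 'force': array([0.62308905, 0.43576648, 0.23902425]), 'torque': array([0.02048621, 0.01595568, 0.03478653]), 'gripper_force': 0.0, 'gripper_width': 91.11664866130874}
scene [[393.1, 0.0, 280.6], [0.0, 393.1, 207.6], [0.0, 0.0, 1.0]] [[-0.045, 0.543, -0.838, 1553.472], [0.999, 0.027, -0.036, 76.946], [0.003, -0.839, -0.544, 740.408], [0.0, 0.0, 0.0, 1.0]]
top [[423.1, 0.0, 275.9], [0.0, 423.1, 213.6], [0.0, 0.0, 1.0]] [[0.03, -0.984, 0.178, 349.186], [-0.999, -0.028, 0.017, 19.566], [-0.012, -0.178, -0.984, 1079.395], [0.0, 0.0, 0.0, 1.0]]
```

View pics/scene0.png

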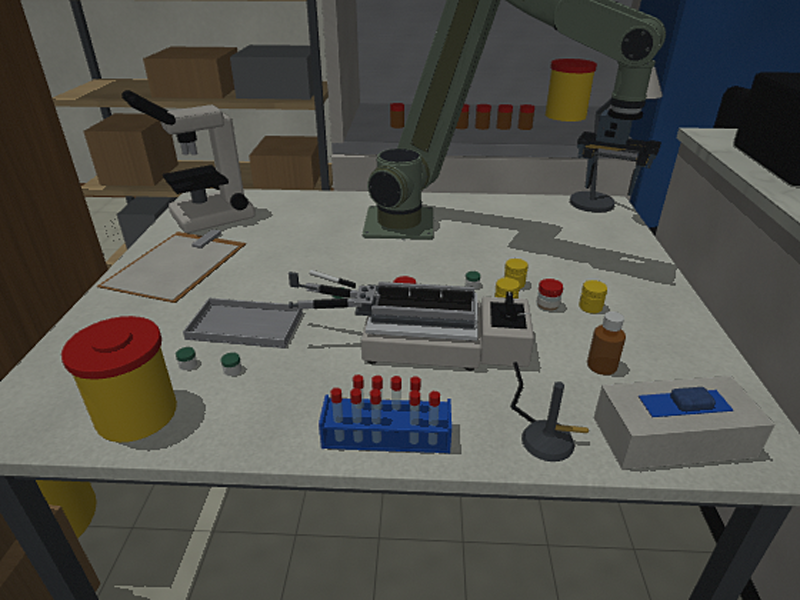

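View pics/top0.png

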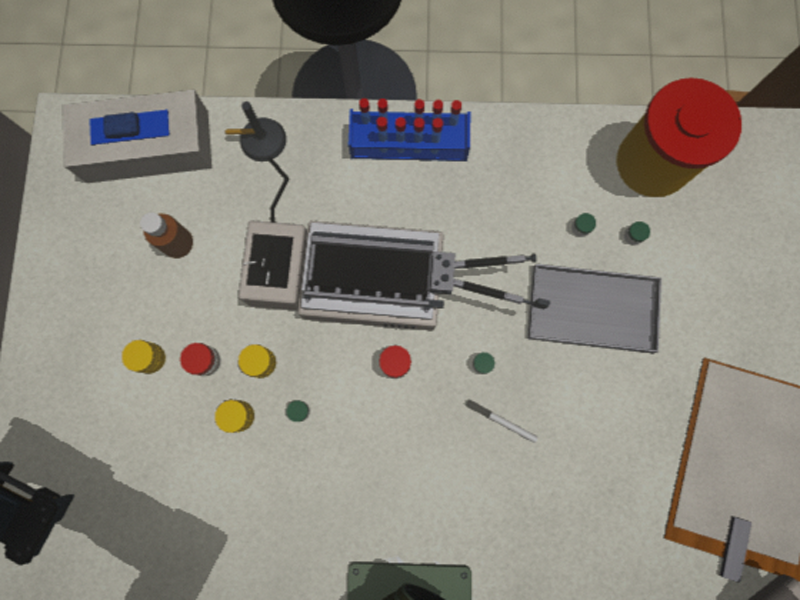

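The scene and top views show two red-capped jars, at about (198,359) and (395,361) in the top view. The mixer is centred near (370,273), with the knob at (267,265), the tab at (541,303) and the tray at (595,308). Yellow look-alikes stand around the left jar. I'll enlarge the mixer and tray.

```bash
cat > h.py <<'E'
import numpy as np,cv2
from workcell import telemetry, eyes
def back(cam,u,v,z,c=None):
    c=c or eyes.calibration(cam); K=np.array(c["camera_matrix"]);T=np.array(c["world_from_camera"])
    d=T[:3,:3]@np.linalg.solve(K,[u,v,1]); o=T[:3,3]
    return o+d*(z-o[2])/d[2]
def reds(cam,z=55,c=None,im=None):
    im=eyes.grab_frame(cam) if im is None else im
    h=cv2.cvtColor(im,cv2.COLOR_RGB2HSV); m=(((h[...,0]<6)|(h[...,0]>174))&(h[...,1]>150)&(h[...,2]>70)).astype(np.uint8)
    n,l,s,ce=cv2.connectedComponentsWithStats(m)
    return [(s[i,4],s[i,:4].tolist(),np.round(ce[i],1).tolist(),np.round(back(cam,*ce[i],z,c),1).tolist()) for i in range(1,n) if s[i,4]>60]
def st():
    s=telemetry.state();return s["time_s"],np.round(s["ee_pos"],1),np.round(s["ee_rot"],1),np.round(s["force"],1),round(s["gripper_width"],1),round(s["gripper_force"],1)
def crop(im,x0,y0,x1,y1,k,f):
    cv2.imwrite("pics/"+f,cv2.resize(im[y0:y1,x0:x1,::-1],None,fx=k,fy=k,interpolation=cv2.INTER_CUBIC))
E
python3 - <<'E'
from h import *
im=eyes.grab_frame("top")
for r in reds("top",im=im): print(r)
crop(im,160,148,320,238,5,"mix.png"); crop(im,300,150,500,250,4,"tray.png")
E
```

```text
(np.int32(3118), [453, 55, 66, 61], [485.8, 84.7], [888.2, -495.2, 55.0])
(np.int32(365), [127, 240, 22, 22], [137.1, 250.6], [433.0, 372.1, 55.0])
(np.int32(360), [266, 242, 21, 22], [276.1, 252.6], [438.3, 34.0, 55.0])
```

View pics/mix.png

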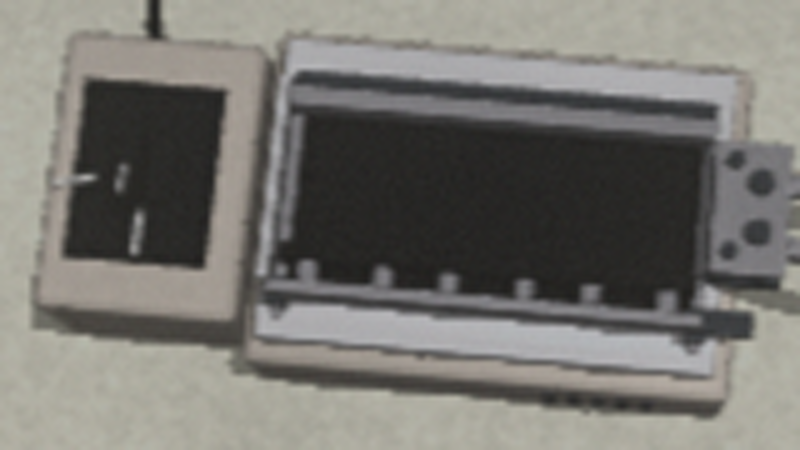

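View pics/tray.png

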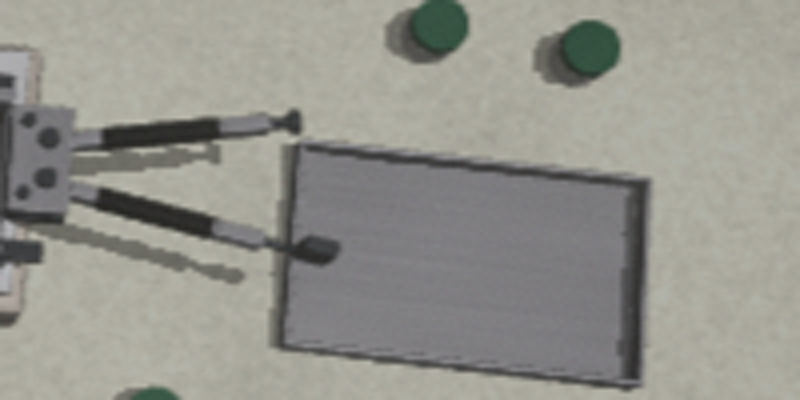

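Run:
```python
from h import *
def P(pts,x0,y0,k,z,n):
    p=np.array([back("top",(u+.5)/k-.5+x0,(v+.5)/k-.5+y0,z) for u,v in pts])[:,:2]
    print(n,np.round(p,1).tolist(),"mean",np.round(p.mean(0),1)); return p
ang=lambda a,b:np.degrees(np.arctan2(*(b-a)[[1,0]]))
M=(160,148,5);T=(300,150,4)
p=P([(285,37),(745,70),(712,375),(255,335)],*M,85,"platform"); print([round(np.linalg.norm(p[i]-p[i-1]),1) for i in range(4)],ang(p[1],p[0])-90,ang(p[2],p[3])-90,ang(p[3],p[0]),ang(p[2],p[1]))
P([(303,118),(712,140),(690,300),(280,272)],*M,85,"mat")
p=P([(72,32),(270,50),(238,322),(38,305)],*M,85,"switchbox");print(ang(p[1],p[0])-90,ang(p[3],p[0]))
p=P([(86,80),(229,92),(204,268),(63,257)],*M,90,"plate")
P([(137,230),(123,178)],*M,128,"knobmarks")
p=P([(295,143),(650,180),(638,386),(280,348)],*T,22,"tray");print([round(np.linalg.norm(p[i]-p[i-1]),1) for i in range(4)],ang(p[1],p[0])-90,ang(p[2],p[3])-90,ang(p[3],p[0]),ang(p[2],p[1]))
P([(318,246)],*T,132,"tab"); P([(160,133),(155,205)],*T,111,"handles")
```

```text
platform [[670.6, 186.9], [659.8, -38.9], [508.7, -25.8], [521.8, 193.0]] mean [590.2  78.8]
[np.float64(149.0), np.float64(226.1), np.float64(151.7), np.float64(219.2)] -2.738035000843098 -3.433133090558229 -2.3580429679280543 -4.972599804062591
mat [[629.8, 175.8], [624.1, -23.5], [544.7, -14.6], [552.9, 182.7]] mean [587.9  80.1]
switchbox [[670.4, 291.9], [663.8, 193.9], [527.9, 201.5], [533.5, 298.2]] mean [598.9 246.4]
-3.8554036001181657 -2.6441691419194813
plate [[644.6, 281.9], [640.5, 211.8], [552.8, 218.5], [556.3, 286.6]] mean [598.6 249.7]
knobmarks [[562.0, 243.0], [586.6, 251.2]] mean [574.3 247.1]
tray [[620.6, -209.6], [602.6, -434.6], [470.6, -420.9], [488.0, -198.8]] mean [ 545.5 -316. ]
[np.float64(133.0), np.float64(225.8), np.float64(132.6), np.float64(222.8)] -4.586581484124849 -4.476255458491337 -4.63815061828294 -5.918861370454227
tab [[532.5, -198.1]] mean [ 532.5 -198.1]
handles [[601.7, -111.2], [558.3, -108.4]] mean [ 580.  -109.8]
```

```bash
python3 -m crank '[{"dx":0.025,"dy":-0.02,"dz":0.01,"yaw":-1},{"dx":0.025,"dy":-0.02,"dz":0.01,"yaw":-1},{"dx":0.025,"dy":-0.02,"dz":0.01,"yaw":-1},{"dx":0.025,"dy":-0.02,"dz":0.01,"yaw":-1},{"dx":0.025,"dy":-0.02,"yaw":-1},{"dx":0.025,"dy":-0.02,"yaw":-1},{"dx":0.025,"dy":-0.02,"yaw":-1},{"dx":0.025,"dy":-0.02,"yaw":-1},{"dx":0.025,"dy":-0.02,"yaw":-1},{"dx":0.025,"dy":-0.02,"yaw":-1}]' 1 && python3 -m crank '[{"yaw":-1},{"yaw":-1},{"yaw":-1},{"yaw":-1},{},{}]'
python3 - <<'E'
from h import *
print(st()); c=eyes.calibration("wrist"); im=eyes.grab_frame("wrist"); crop(im,0,0,560,420,1.4,"w1.png")
print(np.round(c["world_from_camera"],2).tolist())
for r in reds("wrist",60,c,im): print(r)
E
```

```text
validation failed for argument at $[4]...
```

```bash
python3 -m crank '[{"dx":0.025,"dy":-0.02,"dz":0.01,"yaw":-1},{"dx":0.025,"dy":-0.02,"dz":0.01,"yaw":-1},{"dx":0.025,"dy":-0.02,"dz":0.01,"yaw":-1},{"dx":0.025,"dy":-0.02,"dz":0.01,"yaw":-1},{"dx":0.025,"dy":-0.02,"dz":0,"yaw":-1},{"dx":0.025,"dy":-0.02,"dz":0,"yaw":-1},{"dx":0.025,"dy":-0.02,"dz":0,"yaw":-1},{"dx":0.025,"dy":-0.02,"dz":0,"yaw":-1},{"dx":0.025,"dy":-0.02,"dz":0,"yaw":-1},{"dx":0.025,"dy":-0.02,"dz":0,"yaw":-1}]' 1 && python3 -m crank '[{"dx":0,"dy":0,"dz":0,"yaw":-1},{"dx":0,"dy":0,"dz":0,"yaw":-1},{"dx":0,"dy":0,"dz":0,"yaw":-1},{"dx":0,"dy":0,"dz":0,"yaw":-1},{"dx":0,"dy":0,"dz":0,"yaw":0},{"dx":0,"dy":0,"dz":0,"yaw":0}]'
python3 - <<'E'
from h import *
print(st()); c=eyes.calibration("wrist"); im=eyes.grab_frame("wrist"); crop(im,0,0,560,420,1.4,"w1.png")
print(np.round(c["world_from_camera"],2).tolist())
for r in reds("wrist",60,c,im): print(r)
E
```

```text
time_s: 1.4
ee_pos: [431.7, 365.8, 253.6]
ee_rot: [-180.0, 0.0, 106.1]
force: [0.1, -0.4, 0.5]
gripper_width: 91.4
gripper_force: 0.0
time_s: 2.15
ee_pos: [431.1, 366.4, 253.8]
ee_rot: [-180.0, 0.0, 86.4]
force: [0.1, 0.1, 1.0]
gripper_width: 91.4
gripper_force: 0.0
(2.15, array([431.1, 366.4, 253.8]), array([-180. ,    0. ,   86.4]), array([0.1, 0.1, 1. ]), 91.4, 0.0)
[[1.0, -0.06, -0.02, 436.46], [-0.06, -0.96, -0.28, 444.28], [-0.0, 0.28, -0.96, 417.22], [0.0, 0.0, 0.0, 1.0]]
(np.int32(1726), [254, 154, 47, 48], [277.1, 177.4], [433.3, 374.6, 60.0])
```

View pics/w1.png

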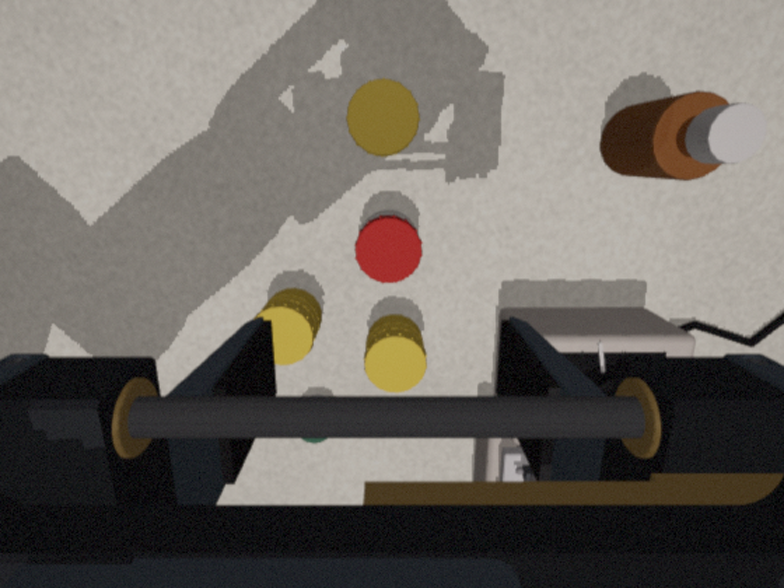

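The wrist picture shows the left red jar, cap centre at pixel (388,249) in the enlarged view. The yellow jars beside it are clear of the finger paths.

```bash
python3 -m crank '[{"dx":0.0025,"dy":0.01,"dz":-0.05,"yaw":0},{"dx":0,"dy":0,"dz":-0.05,"yaw":0},{"dx":0,"dy":0,"dz":-0.05,"yaw":0},{"dx":0,"dy":0,"dz":-0.05,"yaw":0},{"dx":0,"dy":0,"dz":-0.05,"yaw":0},{"dx":0,"dy":0,"dz":-0.02,"yaw":0},{"dx":0,"dy":0,"dz":0,"yaw":0},{"dx":0,"dy":0,"dz":0,"yaw":0}]' 1 20 && python3 -m crank '[{"dx":0,"dy":0,"dz":0,"yaw":0},{"dx":0,"dy":0,"dz":0,"yaw":0},{"dx":0,"dy":0,"dz":0,"yaw":0},{"dx":0,"dy":0,"dz":0,"yaw":0},{"dx":0,"dy":0,"dz":0,"yaw":0}]' 0.5 20
```

```text
time_s: 3.2
ee_pos: [434.2, 375.3, 39.5]
ee_rot: [179.9, -0.1, 86.3]
force: [0.1, 0.9, -0.1]
gripper_width: 91.0
gripper_force: 0.0
time_s: 3.82
ee_pos: [433.3, 374.5, 38.1]
ee_rot: [180.0, -0.0, 86.3]
force: [-0.3, -0.8, 1.7]
gripper_width: 53.7
gripper_force: 20.0
```

```bash
python3 -m crank '[{"dx":0,"dy":0,"dz":0.05,"yaw":0},{"dx":0,"dy":0,"dz":0.06,"yaw":0},{"dx":0,"dy":0,"dz":0.06,"yaw":0},{"dx":0,"dy":0,"dz":0.06,"yaw":0},{"dx":0.03,"dy":-0.045,"dz":0,"yaw":0},{"dx":0.03,"dy":-0.045,"dz":0,"yaw":0},{"dx":0.03,"dy":-0.045,"dz":0,"yaw":0},{"dx":0.03,"dy":-0.045,"dz":0,"yaw":0},{"dx":0.03,"dy":-0.045,"dz":0,"yaw":0},{"dx":0.03,"dy":-0.045,"dz":0,"yaw":0}]' && python3 -m crank '[{"dx":0.015,"dy":-0.01,"dz":0,"yaw":0},{"dx":0,"dy":0,"dz":0,"yaw":0},{"dx":0,"dy":0,"dz":0,"yaw":0}]'
python3 - <<'E'
from h import *
c=eyes.calibration("wrist"); im=eyes.grab_frame("wrist"); crop(im,0,0,560,420,1.4,"w2.png")
import pickle; pickle.dump(c,open("w2.pkl","wb"))
E
python3 -m crank '[{"dx":0,"dy":-0.05,"dz":0,"yaw":0},{"dx":0,"dy":-0.05,"dz":0,"yaw":0},{"dx":0,"dy":-0.05,"dz":0,"yaw":0},{"dx":0,"dy":0,"dz":0,"yaw":0},{"dx":0,"dy":0,"dz":0,"yaw":0},{"dx":0,"dy":0,"dz":0,"yaw":0}]'
python3 - <<'E'
from h import *
c=eyes.calibration("wrist"); im=eyes.grab_frame("wrist"); crop(im,0,0,560,420,1.4,"w3.png")
import pickle; pickle.dump(c,open("w3.pkl","wb"))
for r in reds("top"): print(r)
E
```

```text
time_s: 5.08
ee_pos: [577.6, 157.2, 221.4]
ee_rot: [-179.9, 0.0, 86.3]
force: [-0.0, 0.3, -1.3]
gripper_width: 53.7
gripper_force: 20.0
time_s: 5.45
ee_pos: [588.4, 151.5, 221.7]
ee_rot: [-179.9, -0.0, 86.4]
force: [-0.7, -0.2, -1.8]
gripper_width: 53.6
gripper_force: 20.0
time_s: 6.25
ee_pos: [589.1, 31.9, 222.0]
ee_rot: [180.0, -0.0, 86.4]
force: [-0.1, 0.4, -1.3]
gripper_width: 53.8
gripper_force: 20.0
(np.int32(3176), [453, 55, 66, 62], [485.5, 85.0], [887.4, -494.5, 55.0])
```

View pics/w2.png

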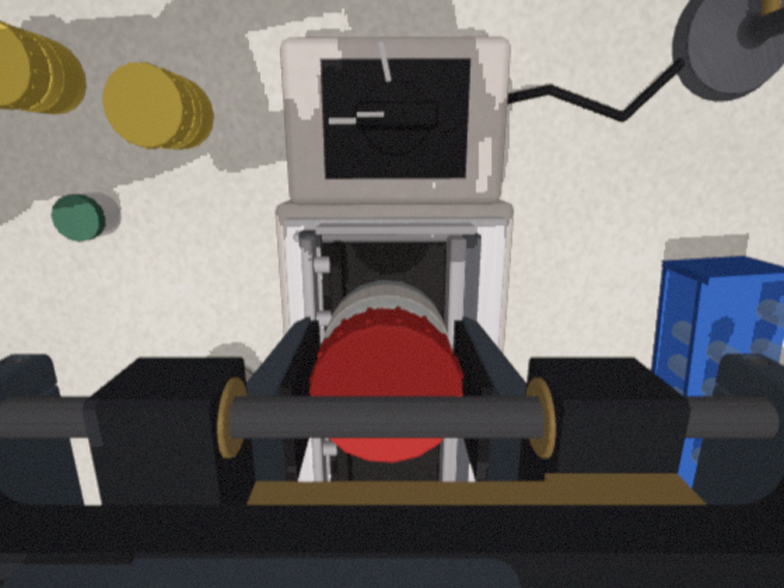

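View pics/w3.png

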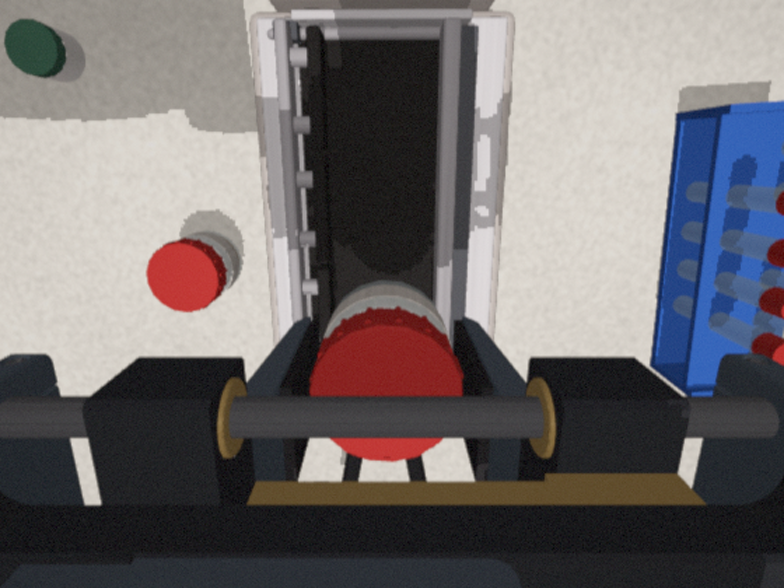

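Run:
```python
from h import *
import pickle
def P(f,pts,z):
    c=pickle.load(open(f+".pkl","rb"))
    return np.round([back(0,(u+.5)/1.4-.5,(v+.5)/1.4-.5,z,c)[:2] for u,v in pts],1).tolist()
print("fixed inner",P("w3",[(443,25),(435,300)],113))
print("pad inner",P("w3",[(326,35),(332,290)],113))
print("stop",P("w3",[(385,38)],103))
print("plat outer z85",P("w3",[(262,20),(506,20),(276,320),(494,300)],85))
print("knob ends",P("w2",[(357,114),(437,115),(397,102),(397,129)],128))
print("switchbox top",P("w2",[(282,40),(510,40),(291,202),(505,202)],85))
```

```text
fixed inner [[628.7, 175.9], [619.3, 22.2]]
pad inner [[565.8, 175.0], [555.4, 32.7]]
stop [[597.5, 173.9]]
plat outer z85 [[526.1, 192.0], [669.2, 183.0], [510.2, 5.5], [662.6, 10.7]]
knob ends [[579.4, 252.6], [621.6, 249.5], [600.8, 257.2], [600.1, 243.8]]
switchbox top [[535.8, 300.4], [670.8, 291.8], [529.7, 205.7], [668.7, 196.9]]
```

In w2 the knob bar runs from (357,114) to (437,115). In w3 the open row lies between the pads, at column 330, and the fixed bar, at column 438. The other jar is at (187,275). Lowering jar A at place −65.

```bash
python3 -m crank '[{"dx":-0.0025,"dy":-0.0215,"dz":0,"yaw":0},{"dx":0,"dy":0,"dz":-0.04,"yaw":0},{"dx":0,"dy":0,"dz":-0.04,"yaw":0},{"dx":0,"dy":0,"dz":-0.02,"yaw":0},{"dx":0,"dy":0,"dz":-0.012,"yaw":0},{"dx":0,"dy":0,"dz":-0.01,"yaw":0},{"dx":0,"dy":0,"dz":0,"yaw":0},{"dx":0,"dy":0,"dz":0,"yaw":0}]'
```

```text
time_s: 7.35
ee_pos: [587.7, 13.3, 125.1]
ee_rot: [179.9, -0.0, 86.3]
force: [-0.6, 0.6, -0.7]
gripper_width: 53.6
gripper_force: 20.0
```

```bash
python3 -m crank '[{"dx":0,"dy":0,"dz":-0.0015,"yaw":0},{"dx":0,"dy":0,"dz":0,"yaw":0},{"dx":0,"dy":0,"dz":0,"yaw":0},{"dx":0,"dy":0,"dz":0,"yaw":0},{"dx":0,"dy":0,"dz":0.06,"yaw":0},{"dx":0,"dy":0,"dz":0.06,"yaw":0},{"dx":-0.04,"dy":0,"dz":0,"yaw":0},{"dx":-0.07,"dy":0.005,"dz":0,"yaw":0},{"dx":-0.07,"dy":0.005,"dz":0,"yaw":0},{"dx":0,"dy":0,"dz":0,"yaw":0}]' 1 && python3 -m crank '[{"dx":0,"dy":0,"dz":0,"yaw":0},{"dx":0,"dy":0,"dz":0,"yaw":0}]'
python3 - <<'E'
from h import *
import pickle
c=pickle.load(open("w3.pkl","rb")); print(back(0,187.5/1.4-.5,275.5/1.4-.5,60,c))
c=eyes.calibration("wrist"); im=eyes.grab_frame("wrist")
for r in reds("wrist",60,c,im): print(r)
t=eyes.grab_frame("top")
for r in reds("top",im=t): print(r, back("top",*r[2],140))
for r in reds("scene"): print(r, back("scene",*r[2],135))
E
```

```text
time_s: 8.6
ee_pos: [439.1, 21.4, 219.2]
ee_rot: [-179.9, 0.0, 86.3]
force: [0.6, 0.1, 0.6]
gripper_width: 91.5
gripper_force: 0.0
time_s: 8.85
ee_pos: [444.6, 21.2, 219.3]
ee_rot: [179.9, -0.0, 86.3]
force: [-0.7, 0.2, -0.3]
gripper_width: 91.5
gripper_force: 0.0
[442.12174827  35.93508122  60.        ]
(np.int32(2105), [243, 152, 52, 53], [268.1, 178.5], [438.2, 35.7, 60.0])
(np.int32(4171), [418, 180, 79, 70], [457.1, 214.4], [631.8, -14.8, 60.0])
(np.int32(3167), [453, 55, 66, 62], [485.6, 85.0], [887.4, -494.7, 55.0]) [ 842.77047732 -451.97371837  140.        ]
(np.int32(208), [276, 173, 24, 11], [287.5, 178.8], [623.1, 11.1, 55.0]) [600.43866484  11.87609497 140.        ]
(np.int32(163), [386, 41, 31, 10], [402.0, 46.3], [-2151.2, 975.9, 55.0]) [-1720.50420745   871.54154591   135.        ]
(np.int32(261), [264, 194, 27, 15], [275.0, 200.4], [454.8, 10.5, 55.0]) [583.06124242  18.37124582 135.        ]
(np.int32(2108), [43, 222, 69, 43], [76.2, 242.7], [707.4, -534.4, 55.0]) [ 806.04840375 -462.98734881  135.        ]
(np.int32(115), [246, 263, 8, 20], [249.3, 272.2], [804.5, -35.1, 55.0]) [892.06157825 -22.00661668 135.        ]
(np.int32(122), [259, 263, 9, 20], [263.0, 272.4], [803.7, -0.1, 55.0]) [891.21780411   8.93545821 135.        ]
(np.int32(115), [287, 264, 7, 20], [290.0, 273.8], [805.4, 68.9, 55.0]) [892.8655452   69.91493745 135.        ]
(np.int32(61), [232, 272, 7, 10], [235.0, 276.4], [821.8, -69.5, 55.0]) [907.27265564 -52.28056018 135.        ]
(np.int32(63), [301, 274, 7, 11], [303.7, 278.7], [821.6, 103.8, 55.0]) [907.21845504 100.61487992 135.        ]
```

```bash
python3 -m crank '[{"dx":-0.0075,"dy":0.018,"dz":-0.04,"yaw":0},{"dx":0,"dy":0,"dz":-0.05,"yaw":0},{"dx":0,"dy":0,"dz":-0.05,"yaw":0},{"dx":0,"dy":0,"dz":-0.05,"yaw":0},{"dx":0,"dy":0,"dz":-0.0265,"yaw":0},{"dx":0,"dy":0,"dz":0,"yaw":0},{"dx":0,"dy":0,"dz":0,"yaw":0}]' 1 20 && python3 -m crank '[{"dx":0,"dy":0,"dz":0,"yaw":0},{"dx":0,"dy":0,"dz":0,"yaw":0},{"dx":0,"dy":0,"dz":0,"yaw":0},{"dx":0,"dy":0,"dz":0,"yaw":0},{"dx":0,"dy":0,"dz":0,"yaw":0}]' 0.5 20
```

```text
time_s: 9.88
ee_pos: [438.2, 35.7, 46.6]
ee_rot: [179.9, -0.0, 86.3]
force: [0.2, 0.9, 0.3]
gripper_width: 90.6
gripper_force: 0.0
time_s: 10.5
ee_pos: [437.6, 35.7, 46.2]
ee_rot: [179.9, -0.0, 86.3]
force: [0.9, 0.2, 1.4]
gripper_width: 53.5
gripper_force: 20.0
```

```bash
python3 -m crank '[{"dx":0,"dy":0,"dz":0.06,"yaw":0},{"dx":0,"dy":0,"dz":0.06,"yaw":0},{"dx":0,"dy":0,"dz":0.06,"yaw":0},{"dx":0.0165,"dy":0.0165,"dz":0.04,"yaw":0},{"dx":0.045,"dy":0.03,"dz":0,"yaw":0},{"dx":0.045,"dy":0.03,"dz":0,"yaw":0},{"dx":0.045,"dy":0.03,"dz":0,"yaw":0},{"dx":0.045,"dy":0.03,"dz":0,"yaw":0},{"dx":0,"dy":0,"dz":-0.04,"yaw":0},{"dx":0,"dy":0,"dz":-0.03,"yaw":0}]' && python3 -m crank '[{"dx":0,"dy":0,"dz":-0.02,"yaw":0},{"dx":0,"dy":0,"dz":-0.015,"yaw":0},{"dx":0,"dy":0,"dz":-0.008,"yaw":0},{"dx":0,"dy":0,"dz":0,"yaw":0},{"dx":0,"dy":0,"dz":0,"yaw":0}]'
```

```text
time_s: 11.75
ee_pos: [593.7, 145.1, 163.5]
ee_rot: [-179.8, 0.1, 86.3]
force: [-1.0, 0.2, -2.5]
gripper_width: 53.5
gripper_force: 20.0
time_s: 12.38
ee_pos: [594.8, 144.9, 132.3]
ee_rot: [179.9, -0.0, 86.3]
force: [-0.1, 0.1, -2.5]
gripper_width: 53.6
gripper_force: 20.0
```

```bash
python3 -m crank '[{"dx":0,"dy":0,"dz":-0.0008,"yaw":0},{"dx":0,"dy":0,"dz":0,"yaw":0},{"dx":0,"dy":0,"dz":0,"yaw":0},{"dx":0,"dy":0,"dz":0,"yaw":0},{"dx":0,"dy":0,"dz":0.06,"yaw":0},{"dx":0,"dy":0,"dz":0.06,"yaw":0},{"dx":-0.005,"dy":-0.07,"dz":0,"yaw":0},{"dx":-0.005,"dy":-0.07,"dz":0,"yaw":0},{"dx":-0.005,"dy":-0.07,"dz":0,"yaw":0},{"dx":-0.005,"dy":-0.07,"dz":0,"yaw":0}]' 1 && python3 -m crank '[{"dx":0,"dy":-0.07,"dz":0,"yaw":0},{"dx":0,"dy":-0.05,"dz":0,"yaw":0},{"dx":0,"dy":0,"dz":0,"yaw":0},{"dx":0,"dy":0,"dz":0,"yaw":0},{"dx":0,"dy":0,"dz":0,"yaw":0}]'
python3 - <<'E'
from h import *
import pickle
c=eyes.calibration("wrist"); im=eyes.grab_frame("wrist"); crop(im,0,0,560,420,1.4,"w4.png")
pickle.dump(c,open("w4.pkl","wb"))
E
```

```text
time_s: 13.62
ee_pos: [578.1, -80.8, 227.1]
ee_rot: [180.0, 0.0, 86.3]
force: [0.2, 0.1, -0.4]
gripper_width: 91.4
gripper_force: 0.0
time_s: 14.25
ee_pos: [578.5, -173.8, 227.0]
ee_rot: [180.0, -0.0, 86.4]
force: [0.5, -0.4, -0.8]
gripper_width: 90.9
gripper_force: 0.0
```

View pics/w4.png

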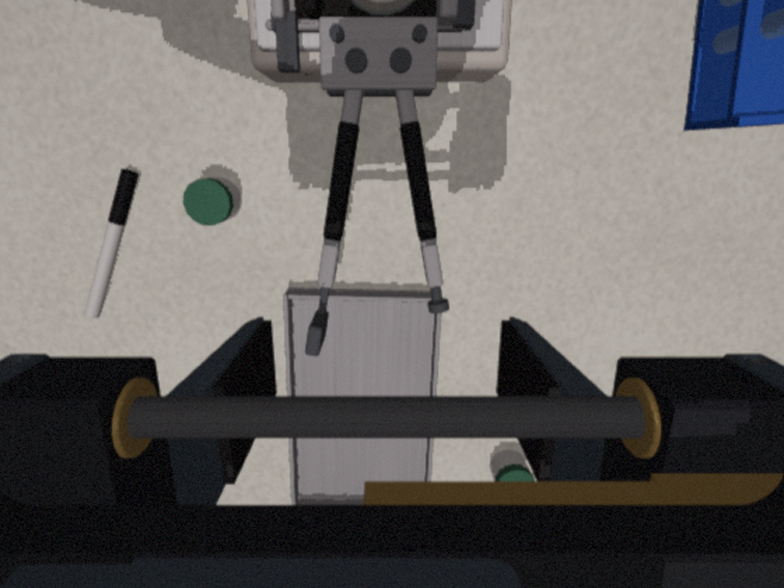

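Run:
```python
from h import *
import pickle
def P(f,pts,z):
    c=pickle.load(open(f+".pkl","rb"))
    return np.round([back(0,(u+.5)/1.4-.5,(v+.5)/1.4-.5,z,c)[:2] for u,v in pts],1).tolist()
print("pivots",P("w4",[(356,60),(400,60)],117))
print("front c",P("w4",[(347,124),(340,181),(333,238),(326,290)],111))
print("back c",P("w4",[(409,124),(419,181),(429,237),(437,300)],111))
print("outer front/back",P("w4",[(337,124),(325,238),(420,124),(437,237)],111))
print("tab top",P("w4",[(315,332)],132))
print("tray",P("w4",[(288,290),(440,290)],22))
```

```text
pivots [[570.3, -43.7], [594.3, -45.2]]
front c [[562.1, -75.8], [555.1, -107.6], [547.7, -141.6], [540.0, -174.7]]
back c [[597.9, -78.0], [602.3, -110.5], [607.0, -144.7], [610.7, -185.8]]
outer front/back [[556.3, -75.4], [542.7, -141.3], [604.3, -78.4], [612.0, -145.0]]
tab top [[534.0, -194.8]]
tray [[494.1, -197.7], [622.0, -205.7]]
```

```bash
python3 - <<'E'
from h import *
for r in reds("top"): print(r[0],r[2],back("top",*r[2],141))
E
python3 -m crank '[{"dx":-0.001,"dy":0.049,"dz":-0.03,"yaw":0},{"dx":0,"dy":0,"dz":-0.05,"yaw":0},{"dx":0,"dy":0,"dz":-0.05,"yaw":0},{"dx":0,"dy":0,"dz":-0.039,"yaw":0},{"dx":0,"dy":0,"dz":0,"yaw":0},{"dx":0,"dy":0,"dz":0,"yaw":0}]' 1 35 && python3 -m crank '[{"dx":0,"dy":0,"dz":0,"yaw":0},{"dx":0,"dy":0,"dz":0,"yaw":0},{"dx":0,"dy":0,"dz":0,"yaw":0},{"dx":0,"dy":0,"dz":0,"yaw":0},{"dx":0,"dy":0,"dz":0,"yaw":0},{"dx":0,"dy":0,"dz":0,"yaw":0},{"dx":0,"dy":0,"dz":0,"yaw":0},{"dx":0,"dy":0,"dz":0,"yaw":0}]' 0.4 35
```

```text
2534 [488.1, 80.5] [ 853.9000357  -458.02728115  141.        ]
422 [230.2, 179.6] [594.70206761 142.99658994 141.        ]
413 [287.2, 183.7] [588.61832048  12.27325904 141.        ]
time_s: 15.1
ee_pos: [578.6, -135.7, 93.1]
ee_rot: [179.9, 0.0, 86.3]
force: [-0.3, 0.2, 0.0]
gripper_width: 90.9
gripper_force: 0.0
time_s: 16.1
ee_pos: [576.8, -136.7, 92.0]
ee_rot: [-179.9, 0.1, 86.3]
force: [-4.6, -2.7, 3.7]
gripper_width: 41.1
gripper_force: 34.9
```

```bash
python3 -m crank '[{"dx":0,"dy":0,"dz":0,"yaw":0},{"dx":0,"dy":0,"dz":0,"yaw":0},{"dx":0,"dy":0,"dz":0,"yaw":0},{"dx":0,"dy":0,"dz":0,"yaw":0},{"dx":0,"dy":0,"dz":0.05,"yaw":0},{"dx":0,"dy":0,"dz":0.06,"yaw":0},{"dx":0,"dy":0,"dz":0.06,"yaw":0},{"dx":0,"dy":0.05,"dz":0,"yaw":1},{"dx":0.003,"dy":0.06,"dz":0,"yaw":1},{"dx":0.003,"dy":0.06,"dz":0,"yaw":1}]' 1 && python3 -m crank '[{"dx":0.004,"dy":0.06,"dz":0,"yaw":1},{"dx":0.004,"dy":0.06,"dz":0,"yaw":1},{"dx":0.004,"dy":0.06,"dz":0,"yaw":1},{"dx":0.004,"dy":0.06,"dz":0,"yaw":1},{"dx":0.004,"dy":0.06,"dz":0,"yaw":1},{"dx":0.003,"dy":0.013,"dz":0,"yaw":1},{"dx":0,"dy":0,"dz":0,"yaw":1},{"dx":0,"dy":0,"dz":0,"yaw":1},{"dx":0,"dy":0,"dz":0,"yaw":1},{"dx":0,"dy":0,"dz":0,"yaw":1}]' 0.5 && python3 -m crank '[{"dx":0,"dy":0,"dz":0,"yaw":1},{"dx":0,"dy":0,"dz":0,"yaw":1},{"dx":0,"dy":0,"dz":0,"yaw":1},{"dx":0,"dy":0,"dz":0,"yaw":1},{"dx":0,"dy":0,"dz":0,"yaw":1},{"dx":0,"dy":0,"dz":0,"yaw":0},{"dx":0,"dy":0,"dz":0,"yaw":0}]'
python3 - <<'E'
from h import *
import pickle
im=eyes.grab_frame("top"); c=eyes.calibration("wrist"); w=eyes.grab_frame("wrist"); pickle.dump(c,open("w5.pkl","wb"))
a=cv2.resize(im[150:250,200:400],(800,400),interpolation=cv2.INTER_CUBIC)[:300]; b=cv2.resize(w,(400,300))
out=np.zeros((600,800,3),np.uint8); out[:300]=a; out[300:,:400]=b; 
cv2.imwrite("pics/lock.png",out[:,:,::-1])
E
```

```text
time_s: 17.35
ee_pos: [582.4, 1.4, 227.9]
ee_rot: [180.0, -0.0, 101.4]
force: [0.7, 0.4, -0.2]
gripper_width: 91.1
gripper_force: 0.0
time_s: 18.6
ee_pos: [600.7, 250.7, 227.5]
ee_rot: [180.0, -0.0, 151.5]
force: [-0.7, -0.4, 0.2]
gripper_width: 45.4
gripper_force: 0.0
time_s: 19.48
ee_pos: [600.8, 250.5, 227.7]
ee_rot: [180.0, -0.0, 176.2]
force: [-0.1, 0.5, 0.5]
gripper_width: 45.2
gripper_force: 0.0
```

View pics/lock.png

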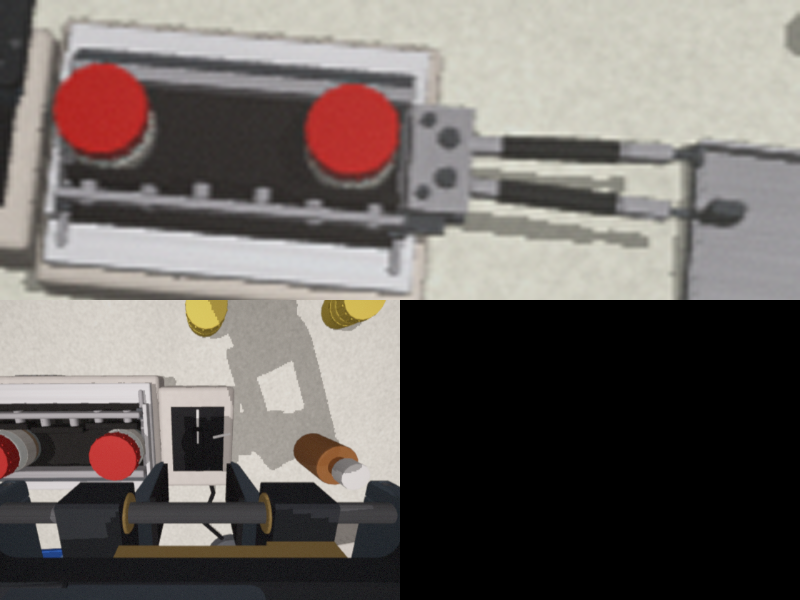

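The handles are nearly parallel and stay closed, so the clamp is locked. Both jars are upright and the knob is still up at off. Next, the knob.

```bash
python3 -m crank '[{"dx":0,"dy":0,"dz":-0.05,"yaw":0},{"dx":0,"dy":0,"dz":-0.05,"yaw":0},{"dx":0,"dy":0,"dz":-0.03,"yaw":0},{"dx":0,"dy":0,"dz":-0.0115,"yaw":0},{"dx":0,"dy":0,"dz":0,"yaw":0},{"dx":0,"dy":0,"dz":0,"yaw":0}]' 0.5 25 && python3 -m crank '[{"dx":0,"dy":0,"dz":0,"yaw":0},{"dx":0,"dy":0,"dz":0,"yaw":0},{"dx":0,"dy":0,"dz":0,"yaw":0},{"dx":0,"dy":0,"dz":0,"yaw":0},{"dx":0,"dy":0,"dz":0,"yaw":0}]' 0 25
```

```text
time_s: 20.32
ee_pos: [601.7, 250.8, 116.0]
ee_rot: [179.9, 0.1, 176.3]
force: [0.7, 0.2, 0.4]
gripper_width: 45.7
gripper_force: 0.0
time_s: 20.95
ee_pos: [600.9, 251.3, 114.8]
ee_rot: [179.9, 0.0, 176.3]
force: [-0.0, 2.7, 0.4]
gripper_width: 12.5
gripper_force: 25.0
```

Press down 11 mm and check the force.

```bash
python3 -m crank '[{"dx":0,"dy":0,"dz":-0.007,"yaw":0},{"dx":0,"dy":0,"dz":-0.007,"yaw":0},{"dx":0,"dy":0,"dz":0,"yaw":0},{"dx":0,"dy":0,"dz":0,"yaw":0},{"dx":0,"dy":0,"dz":0,"yaw":0}]'
```

```text
time_s: 21.58
ee_pos: [601.0, 251.3, 104.6]
ee_rot: [179.9, 0.1, 176.3]
force: [-2.8, 4.0, 9.8]
gripper_width: 12.3
gripper_force: 25.0
```

```bash
python3 -m crank '[{"dx":0,"dy":0,"dz":0,"yaw":-1},{"dx":0,"dy":0,"dz":0,"yaw":-1},{"dx":0,"dy":0,"dz":0,"yaw":-1},{"dx":0,"dy":0,"dz":0,"yaw":-1},{"dx":0,"dy":0,"dz":0,"yaw":-1},{"dx":0,"dy":0,"dz":0,"yaw":-1},{"dx":0,"dy":0,"dz":0,"yaw":-1},{"dx":0,"dy":0,"dz":0,"yaw":-1}]' && python3 -m crank '[{"dx":0,"dy":0,"dz":0,"yaw":-1},{"dx":0,"dy":0,"dz":0,"yaw":-1},{"dx":0,"dy":0,"dz":0,"yaw":-1},{"dx":0,"dy":0,"dz":0,"yaw":-1},{"dx":0,"dy":0,"dz":0,"yaw":-1},{"dx":0,"dy":0,"dz":0,"yaw":-1},{"dx":0,"dy":0,"dz":0,"yaw":-1},{"dx":0,"dy":0,"dz":0,"yaw":-0.6},{"dx":0,"dy":0,"dz":0,"yaw":0},{"dx":0,"dy":0,"dz":0,"yaw":0}]' && python3 -c "
from workcell import telemetry as t;print(t.state()['torque'])"
```

```text
time_s: 22.58
ee_pos: [600.8, 250.8, 104.6]
ee_rot: [179.9, 0.0, 136.1]
force: [-2.6, 2.3, 10.0]
gripper_width: 13.1
gripper_force: 25.0
time_s: 23.82
ee_pos: [600.3, 250.5, 104.5]
ee_rot: [-180.0, -0.0, 98.3]
force: [-4.0, 2.5, 9.2]
gripper_width: 12.9
gripper_force: 25.0
[0.28247476 0.79789882 0.285961  ]
```

```bash
python3 -m crank '[{"dx":0,"dy":0,"dz":0.007,"yaw":0},{"dx":0,"dy":0,"dz":0.007,"yaw":0},{"dx":0,"dy":0,"dz":0,"yaw":0},{"dx":0,"dy":0,"dz":0,"yaw":0}]' && python3 -m crank '[{"dx":0,"dy":0,"dz":0,"yaw":0},{"dx":0,"dy":0,"dz":0,"yaw":0},{"dx":0,"dy":0,"dz":0,"yaw":0},{"dx":0,"dy":0,"dz":0.05,"yaw":0},{"dx":0,"dy":0,"dz":0.06,"yaw":0},{"dx":0,"dy":0,"dz":0,"yaw":0},{"dx":0,"dy":0,"dz":0,"yaw":0}]' 0.5
python3 - <<'E'
from h import *
im=eyes.grab_frame("scene"); w=eyes.grab_frame("wrist"); t=eyes.grab_frame("top")
out=np.zeros((600,800,3),np.uint8); out[:300,:400]=cv2.resize(im[170:260,230:390],(400,225),interpolation=cv2.INTER_CUBIC).repeat(1,0) if 0 else cv2.resize(im[150:270,230:390],(400,300),interpolation=cv2.INTER_CUBIC)
out[:300,400:]=cv2.resize(w,(400,300)); out[300:]=cv2.resize(t[150:225,160:360],(800,300),interpolation=cv2.INTER_CUBIC)
cv2.imwrite("pics/run.png",out[:,:,::-1])
E
```

```text
time_s: 24.32
ee_pos: [600.3, 250.5, 114.1]
ee_rot: [-179.9, -0.0, 98.3]
force: [-2.0, 2.8, 1.8]
gripper_width: 12.9
gripper_force: 25.0
time_s: 25.2
ee_pos: [600.4, 250.1, 201.9]
ee_rot: [-179.9, 0.0, 98.3]
force: [0.3, -0.4, -0.3]
gripper_width: 45.5
gripper_force: 0.0
```

View pics/run.png

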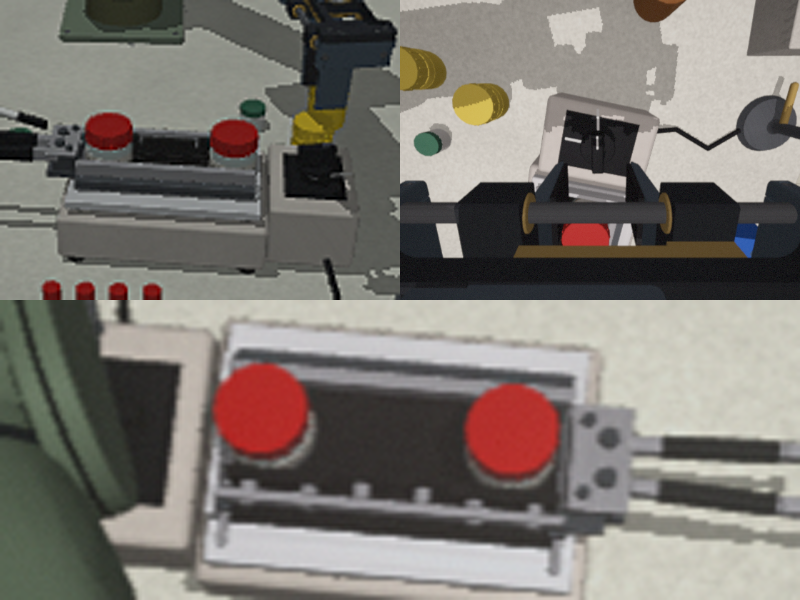

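The knob bar has turned to the run position and popped up, with the jars still held. I'll let it run for over 6 s, then switch off.

```bash
Z='[{"dx":0,"dy":0,"dz":0,"yaw":0}]' ; unset Z
python3 -m crank '[{"dx":0,"dy":0,"dz":0,"yaw":0},{"dx":0,"dy":0,"dz":0,"yaw":0},{"dx":0,"dy":0,"dz":0,"yaw":0},{"dx":0,"dy":0,"dz":0,"yaw":0},{"dx":0,"dy":0,"dz":0,"yaw":0},{"dx":0,"dy":0,"dz":0,"yaw":0},{"dx":0,"dy":0,"dz":0,"yaw":0},{"dx":0,"dy":0,"dz":0,"yaw":0},{"dx":0,"dy":0,"dz":0,"yaw":0},{"dx":0,"dy":0,"dz":0,"yaw":0}]' >/dev/null
python3 -m crank '[{"dx":0,"dy":0,"dz":0,"yaw":0},{"dx":0,"dy":0,"dz":0,"yaw":0},{"dx":0,"dy":0,"dz":0,"yaw":0},{"dx":0,"dy":0,"dz":0,"yaw":0},{"dx":0,"dy":0,"dz":0,"yaw":0},{"dx":0,"dy":0,"dz":0,"yaw":0},{"dx":0,"dy":0,"dz":0,"yaw":0},{"dx":0,"dy":0,"dz":0,"yaw":0},{"dx":0,"dy":0,"dz":0,"yaw":0},{"dx":0,"dy":0,"dz":0,"yaw":0}]' >/dev/null
python3 -m crank '[{"dx":0,"dy":0,"dz":0,"yaw":0},{"dx":0,"dy":0,"dz":0,"yaw":0},{"dx":0,"dy":0,"dz":0,"yaw":0},{"dx":0,"dy":0,"dz":0,"yaw":0},{"dx":0,"dy":0,"dz":0,"yaw":0},{"dx":0,"dy":0,"dz":0,"yaw":0},{"dx":0,"dy":0,"dz":0,"yaw":0},{"dx":0,"dy":0,"dz":0,"yaw":0},{"dx":0,"dy":0,"dz":0,"yaw":0},{"dx":0,"dy":0,"dz":0,"yaw":0}]' >/dev/null
python3 -m crank '[{"dx":0,"dy":0,"dz":0,"yaw":0},{"dx":0,"dy":0,"dz":0,"yaw":0},{"dx":0,"dy":0,"dz":0,"yaw":0},{"dx":0,"dy":0,"dz":0,"yaw":0},{"dx":0,"dy":0,"dz":0,"yaw":0},{"dx":0,"dy":0,"dz":0,"yaw":0},{"dx":0,"dy":0,"dz":0,"yaw":0},{"dx":0,"dy":0,"dz":0,"yaw":0},{"dx":0,"dy":0,"dz":0,"yaw":0},{"dx":0,"dy":0,"dz":0,"yaw":0}]' >/dev/null
python3 -m crank '[{"dx":0,"dy":0,"dz":0,"yaw":0},{"dx":0,"dy":0,"dz":0,"yaw":0},{"dx":0,"dy":0,"dz":0,"yaw":0},{"dx":0,"dy":0,"dz":0,"yaw":0},{"dx":0,"dy":0,"dz":-0.05,"yaw":0},{"dx":0,"dy":0,"dz":-0.04,"yaw":0},{"dx":0,"dy":0,"dz":-0.0195,"yaw":0},{"dx":0,"dy":0,"dz":0,"yaw":0},{"dx":0,"dy":0,"dz":0,"yaw":0}]' 0.5 25 && python3 -m crank '[{"dx":0,"dy":0,"dz":0,"yaw":0},{"dx":0,"dy":0,"dz":0,"yaw":0},{"dx":0,"dy":0,"dz":0,"yaw":0},{"dx":0,"dy":0,"dz":0,"yaw":0},{"dx":0,"dy":0,"dz":0,"yaw":0},{"dx":0,"dy":0,"dz":-0.007,"yaw":0},{"dx":0,"dy":0,"dz":-0.007,"yaw":0},{"dx":0,"dy":0,"dz":0,"yaw":0},{"dx":0,"dy":0,"dz":0,"yaw":0}]' 0 25
```

```text
time_s: 31.48
ee_pos: [601.8, 250.9, 116.4]
ee_rot: [179.8, -0.0, 98.3]
force: [0.5, -0.6, 0.4]
gripper_width: 45.8
gripper_force: 0.0
time_s: 32.6
ee_pos: [600.4, 250.5, 105.0]
ee_rot: [-180.0, -0.0, 98.3]
force: [-5.6, -1.0, 11.3]
gripper_width: 12.9
gripper_force: 25.0
```

```bash
python3 -m crank '[{"dx":0,"dy":0,"dz":0,"yaw":1},{"dx":0,"dy":0,"dz":0,"yaw":1},{"dx":0,"dy":0,"dz":0,"yaw":1},{"dx":0,"dy":0,"dz":0,"yaw":1},{"dx":0,"dy":0,"dz":0,"yaw":1},{"dx":0,"dy":0,"dz":0,"yaw":1},{"dx":0,"dy":0,"dz":0,"yaw":1},{"dx":0,"dy":0,"dz":0,"yaw":1}]' && python3 -m crank '[{"dx":0,"dy":0,"dz":0,"yaw":1},{"dx":0,"dy":0,"dz":0,"yaw":1},{"dx":0,"dy":0,"dz":0,"yaw":1},{"dx":0,"dy":0,"dz":0,"yaw":1},{"dx":0,"dy":0,"dz":0,"yaw":1},{"dx":0,"dy":0,"dz":0,"yaw":1},{"dx":0,"dy":0,"dz":0,"yaw":1},{"dx":0,"dy":0,"dz":0,"yaw":0.7},{"dx":0,"dy":0,"dz":0,"yaw":0},{"dx":0,"dy":0,"dz":0,"yaw":0}]' && python3 -m crank '[{"dx":0,"dy":0,"dz":0.007,"yaw":0},{"dx":0,"dy":0,"dz":0.007,"yaw":0},{"dx":0,"dy":0,"dz":0,"yaw":0},{"dx":0,"dy":0,"dz":0,"yaw":0}]' && python3 -m crank '[{"dx":0,"dy":0,"dz":0,"yaw":0},{"dx":0,"dy":0,"dz":0,"yaw":0},{"dx":0,"dy":0,"dz":0,"yaw":0},{"dx":0,"dy":0,"dz":0.05,"yaw":0},{"dx":0,"dy":0,"dz":0.06,"yaw":0},{"dx":0,"dy":0,"dz":0.02,"yaw":0},{"dx":0,"dy":0,"dz":0,"yaw":0}]' 0.5
python3 - <<'E'
from h import *
w=eyes.grab_frame("wrist"); crop(w,100,80,380,320,2,"off.png")
for r in reds("top"): print(r[0],r[2],back("top",*r[2],141))
E
```

```text
time_s: 33.6
ee_pos: [600.9, 250.8, 105.0]
ee_rot: [179.9, -0.0, 138.4]
force: [-3.9, -0.2, 9.1]
gripper_width: 13.1
gripper_force: 25.0
time_s: 34.85
ee_pos: [601.2, 251.3, 105.0]
ee_rot: [179.9, 0.1, 176.7]
force: [-3.0, 0.9, 9.3]
gripper_width: 12.5
gripper_force: 25.0
time_s: 35.35
ee_pos: [601.1, 251.3, 114.9]
ee_rot: [179.9, 0.0, 176.8]
force: [-1.6, 4.0, 2.1]
gripper_width: 12.7
gripper_force: 25.0
time_s: 36.22
ee_pos: [601.1, 250.4, 219.6]
ee_rot: [180.0, 0.1, 176.8]
force: [-0.4, -0.0, 0.6]
gripper_width: 45.3
gripper_force: 0.0
3181 [485.5, 85.1] [ 841.98402002 -451.22172742  141.        ]
426 [224.9, 177.2] [600.03977733 155.445741   141.        ]
426 [287.6, 182.2] [592.16899458  11.45094872 141.        ]
```

View pics/off.png

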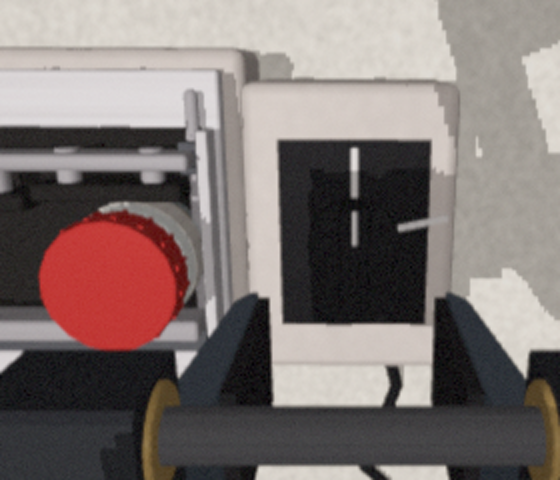

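The white marks line up, so the knob is off and up. The jar nearer the switch has crept along the row towards the end stop. Next, locate the tab.

```bash
python3 -c "
from h import *
print(back('top',(722.5)/4-.5+200,211.5/4-.5+150,132))"
python3 -m crank '[{"dx":-0.003,"dy":-0.06,"dz":0,"yaw":-1},{"dx":-0.003,"dy":-0.06,"dz":0,"yaw":-1},{"dx":-0.003,"dy":-0.06,"dz":0,"yaw":-1},{"dx":-0.003,"dy":-0.06,"dz":0,"yaw":-1},{"dx":-0.004,"dy":-0.06,"dz":0,"yaw":-1},{"dx":-0.004,"dy":-0.06,"dz":0,"yaw":-1},{"dx":-0.004,"dy":-0.06,"dz":0,"yaw":-1},{"dx":-0.004,"dy":-0.06,"dz":0,"yaw":-1},{"dx":0,"dy":-0.04,"dz":0,"yaw":-1},{"dx":0,"dy":0,"dz":0,"yaw":-1}]' 0.5 && python3 -m crank '[{"dx":0,"dy":0,"dz":0,"yaw":-1},{"dx":0,"dy":0,"dz":0,"yaw":-1},{"dx":0,"dy":0,"dz":0,"yaw":-1},{"dx":0,"dy":0,"dz":0,"yaw":-1},{"dx":0,"dy":0,"dz":0,"yaw":-1},{"dx":0,"dy":0,"dz":0,"yaw":-1},{"dx":0,"dy":0,"dz":0,"yaw":-1},{"dx":0,"dy":0,"dz":0,"yaw":-1},{"dx":0,"dy":0,"dz":0,"yaw":0},{"dx":0,"dy":0,"dz":0,"yaw":0}]'
python3 - <<'E'
from h import *
import pickle
c=eyes.calibration("wrist"); w=eyes.grab_frame("wrist"); pickle.dump(c,open("w6.pkl","wb")); crop(w,140,60,420,340,2,"tab.png")
E
```

```text
[ 552.91126308 -200.64166978  132.        ]
time_s: 37.58
ee_pos: [577.2, -167.8, 216.3]
ee_rot: [-179.8, -0.2, 126.4]
force: [0.0, 0.6, 0.0]
gripper_width: 45.4
gripper_force: 0.0
time_s: 38.83
ee_pos: [577.9, -165.4, 217.8]
ee_rot: [-179.9, -0.0, 86.9]
force: [0.5, -0.1, 0.1]
gripper_width: 45.4
gripper_force: 0.0
```

View pics/tab.png

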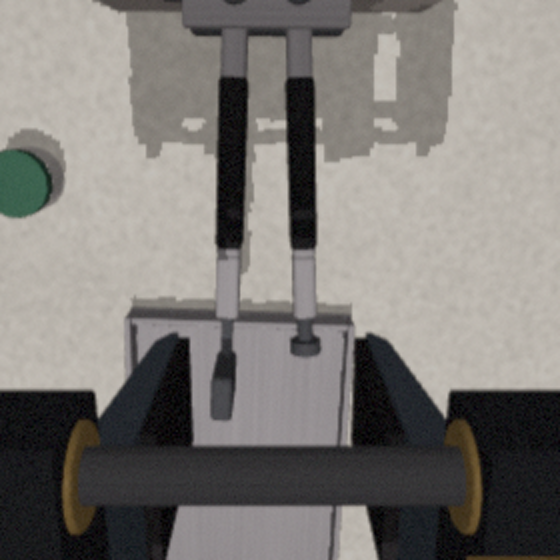

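```bash
python3 -c "
from h import *
import pickle
c=pickle.load(open('w6.pkl','rb'))
for u,v in((221,402),(211,402),(232,402)): print(back(0,(u+.5)/2-.5+140,(v+.5)/2-.5+60,132,c))"
```

```text
[ 554.3830101 -205.6013513  132.       ]
[ 550.19504118 -205.37992554  132.        ]
[ 558.98924456 -205.84489155  132.        ]
```

The tab's top is centred at (221,402), which is about (554,−203). I'll straddle it with the opening reduced and pull towards −x.

```bash
python3 -m crank '[{"dx":-0.03,"dy":-0.056,"dz":0,"yaw":0},{"dx":0,"dy":0,"dz":0,"yaw":0},{"dx":0,"dy":0,"dz":-0.05,"yaw":0},{"dx":0,"dy":0,"dz":-0.05,"yaw":0},{"dx":0,"dy":0,"dz":-0.0285,"yaw":0},{"dx":0,"dy":0,"dz":0,"yaw":0},{"dx":0,"dy":0,"dz":0,"yaw":0}]' 0.3 && python3 -m crank '[{"dx":-0.01,"dy":0,"dz":0,"yaw":0},{"dx":-0.01,"dy":0,"dz":0,"yaw":0},{"dx":-0.01,"dy":0,"dz":0,"yaw":0},{"dx":0,"dy":0,"dz":0,"yaw":0},{"dx":0,"dy":0,"dz":0,"yaw":0}]' && python3 -m crank '[{"dx":-0.005,"dy":0,"dz":0,"yaw":0},{"dx":0,"dy":0,"dz":0,"yaw":0},{"dx":0,"dy":0,"dz":0,"yaw":0}]'
```

```text
time_s: 39.75
ee_pos: [555.3, -210.3, 117.2]
ee_rot: [179.9, 0.0, 86.8]
force: [0.2, -0.3, 0.6]
gripper_width: 27.6
gripper_force: 0.0
time_s: 40.38
ee_pos: [531.2, -210.8, 116.8]
ee_rot: [179.9, 0.1, 86.8]
force: [2.9, -0.4, 1.9]
gripper_width: 27.3
gripper_force: 1.6
time_s: 40.75
ee_pos: [524.8, -210.0, 115.4]
ee_rot: [-179.8, -0.0, 86.8]
force: [-0.4, -0.7, -0.3]
gripper_width: 27.6
gripper_force: 0.0
```

```bash
python3 -m crank '[{"dx":0.002,"dy":0,"dz":0,"yaw":0},{"dx":0,"dy":0,"dz":0.05,"yaw":0},{"dx":0,"dy":0,"dz":0.07,"yaw":0},{"dx":-0.05,"dy":0,"dz":0.03,"yaw":0},{"dx":-0.07,"dy":0,"dz":0,"yaw":0},{"dx":0,"dy":0,"dz":0,"yaw":0}]' 1
python3 - <<'E'
from h import *
im=eyes.grab_frame("top")
for r in reds("top",im=im): print(r[0],r[2],back("top",*r[2],141))
crop(im,200,150,400,250,4,"rel.png")
E
```

```text
time_s: 41.5
ee_pos: [428.1, -209.5, 236.0]
ee_rot: [-179.8, -0.0, 86.7]
force: [0.8, -0.5, 0.4]
gripper_width: 84.3
gripper_force: 0.0
3177 [485.5, 85.0] [ 842.23932241 -451.23630363  141.        ]
416 [224.8, 177.2] [600.03352251 155.67534128 141.        ]
430 [287.7, 182.3] [591.94006267  11.21668989 141.        ]
```

View pics/rel.png

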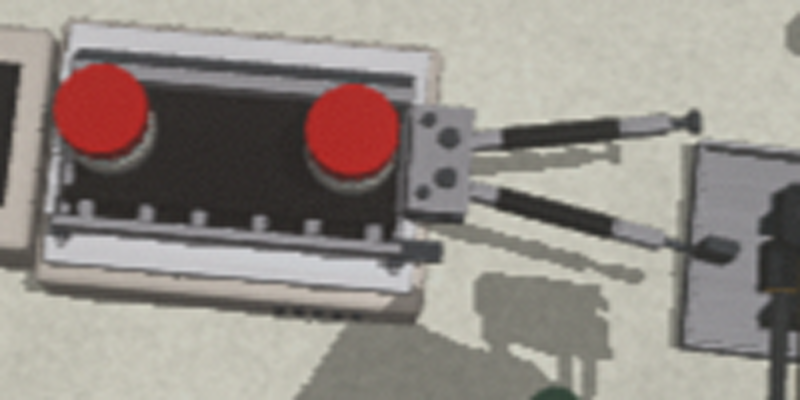

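The handles are sprung open. Go to jar A and check jar B with the wrist camera on the way.

```bash
python3 -m crank '[{"dx":0.04,"dy":0.055,"dz":0,"yaw":0},{"dx":0.041,"dy":0.055,"dz":0,"yaw":0},{"dx":0.041,"dy":0.055,"dz":0,"yaw":0},{"dx":0.041,"dy":0.055,"dz":0,"yaw":0},{"dx":0.041,"dy":0.057,"dz":0,"yaw":0},{"dx":0,"dy":0,"dz":0,"yaw":0},{"dx":0,"dy":0,"dz":0,"yaw":0},{"dx":0,"dy":0,"dz":0,"yaw":0}]' 1 20
python3 - <<'E'
from h import *
print(st()); c=eyes.calibration("wrist"); w=eyes.grab_frame("wrist"); crop(w,140,0,420,300,2,"jb.png")
for r in reds("wrist",145,c,w): print(r)
E
```

```text
time_s: 42.55
ee_pos: [594.8, 10.4, 236.0]
ee_rot: [-180.0, 0.0, 86.7]
force: [0.8, -0.4, -0.1]
gripper_width: 91.0
gripper_force: 0.0
(42.55, array([594.8,  10.4, 236. ]), array([-180. ,    0. ,   86.7]), array([ 0.8, -0.4, -0.1]), 91.0, 0.0)
(np.int32(3591), [233, 0, 78, 58], [271.7, 24.2], [600.0, 147.8, 145.0])
(np.int32(319), [540, 111, 20, 20], [550.6, 120.2], [806.5, 70.9, 145.0])
(np.int32(419), [534, 148, 26, 20], [547.9, 157.1], [809.4, 42.8, 145.0])
(np.int32(3326), [239, 175, 65, 65], [271.5, 207.9], [591.8, 13.8, 145.0])
(np.int32(508), [529, 182, 31, 21], [545.0, 191.9], [811.9, 14.8, 145.0])
(np.int32(517), [524, 214, 33, 23], [539.8, 224.8], [812.4, -13.3, 145.0])
(np.int32(66), [553, 244, 7, 15], [556.7, 251.0], [830.6, -37.8, 145.0])
```

View pics/jb.png

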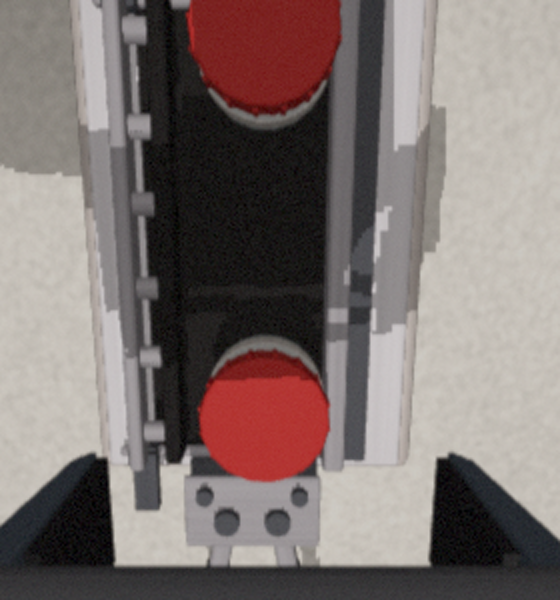

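```bash
python3 -m crank '[{"dx":-0.004,"dy":0.004,"dz":-0.03,"yaw":0},{"dx":0,"dy":0,"dz":-0.05,"yaw":0},{"dx":0,"dy":0,"dz":-0.04,"yaw":0},{"dx":0,"dy":0,"dz":-0.011,"yaw":0},{"dx":0,"dy":0,"dz":0,"yaw":0},{"dx":0,"dy":0,"dz":0,"yaw":0}]' 1 20 && python3 -m crank '[{"dx":0,"dy":0,"dz":0,"yaw":0},{"dx":0,"dy":0,"dz":0,"yaw":0},{"dx":0,"dy":0,"dz":0,"yaw":0},{"dx":0,"dy":0,"dz":0,"yaw":0},{"dx":0,"dy":0,"dz":0,"yaw":0}]' 0.5 20
```

```text
time_s: 43.35
ee_pos: [593.1, 14.2, 133.0]
ee_rot: [179.8, -0.0, 86.8]
force: [-0.1, 1.0, 0.1]
gripper_width: 91.1
gripper_force: 0.0
time_s: 43.98
ee_pos: [591.9, 14.6, 131.4]
ee_rot: [-180.0, -0.0, 86.8]
force: [-0.1, 0.8, 0.2]
gripper_width: 53.4
gripper_force: 20.0
```

```bash
python3 -m crank '[{"dx":0,"dy":0,"dz":0.06,"yaw":0},{"dx":0,"dy":0,"dz":0.065,"yaw":0},{"dx":-0.008,"dy":-0.062,"dz":0,"yaw":0},{"dx":-0.008,"dy":-0.062,"dz":0,"yaw":0},{"dx":-0.008,"dy":-0.062,"dz":0,"yaw":0},{"dx":-0.008,"dy":-0.062,"dz":0,"yaw":0},{"dx":-0.008,"dy":-0.062,"dz":0,"yaw":0},{"dx":-0.008,"dy":-0.062,"dz":0,"yaw":0},{"dx":-0.008,"dy":-0.062,"dz":0,"yaw":0},{"dx":-0.008,"dy":-0.062,"dz":0,"yaw":0}]' && python3 -m crank '[{"dx":0,"dy":0,"dz":0,"yaw":0},{"dx":0,"dy":0,"dz":-0.06,"yaw":0},{"dx":0,"dy":0,"dz":-0.06,"yaw":0},{"dx":0,"dy":0,"dz":-0.06,"yaw":0},{"dx":0,"dy":0,"dz":-0.03,"yaw":0},{"dx":0,"dy":0,"dz":-0.01,"yaw":0},{"dx":0,"dy":0,"dz":0,"yaw":0},{"dx":0,"dy":0,"dz":0,"yaw":0}]' && python3 -m crank '[{"dx":0,"dy":0,"dz":-0.004,"yaw":0},{"dx":0,"dy":0,"dz":0,"yaw":0},{"dx":0,"dy":0,"dz":0,"yaw":0}]'
```

```text
time_s: 45.22
ee_pos: [540.3, -383.8, 230.8]
ee_rot: [-180.0, -0.0, 86.8]
force: [-0.7, 0.5, -1.3]
gripper_width: 53.3
gripper_force: 20.0
time_s: 46.22
ee_pos: [541.7, -382.7, 56.9]
ee_rot: [179.9, 0.1, 86.8]
force: [0.4, -1.2, -0.7]
gripper_width: 53.6
gripper_force: 20.0
time_s: 46.6
ee_pos: [540.8, -382.4, 52.4]
ee_rot: [180.0, 0.0, 86.8]
force: [0.3, -0.5, -1.4]
gripper_width: 54.0
gripper_force: 20.0
```

```bash
python3 -m crank '[{"dx":0,"dy":0,"dz":-0.002,"yaw":0},{"dx":0,"dy":0,"dz":0,"yaw":0}]' && python3 -m crank '[{"dx":0,"dy":0,"dz":0,"yaw":0},{"dx":0,"dy":0,"dz":0,"yaw":0},{"dx":0,"dy":0,"dz":0,"yaw":0},{"dx":0,"dy":0,"dz":0.05,"yaw":0},{"dx":0,"dy":0,"dz":0.06,"yaw":0},{"dx":0,"dy":0,"dz":0.07,"yaw":0},{"dx":0,"dy":0,"dz":0.04,"yaw":0},{"dx":0.008,"dy":0.065,"dz":0,"yaw":0},{"dx":0.008,"dy":0.065,"dz":0,"yaw":0},{"dx":0.008,"dy":0.065,"dz":0,"yaw":0}]' 1 && python3 -m crank '[{"dx":0.008,"dy":0.065,"dz":0,"yaw":0},{"dx":0.008,"dy":0.065,"dz":0,"yaw":0},{"dx":0.008,"dy":0.065,"dz":0,"yaw":0},{"dx":0.008,"dy":0.065,"dz":0,"yaw":0},{"dx":0.008,"dy":0.065,"dz":0,"yaw":0},{"dx":0.008,"dy":0.065,"dz":0,"yaw":0},{"dx":0,"dy":0.065,"dz":0,"yaw":0},{"dx":0,"dy":0,"dz":0,"yaw":0},{"dx":0,"dy":0,"dz":0,"yaw":0},{"dx":0,"dy":0,"dz":0,"yaw":0}]'
python3 - <<'E'
from h import *
print(st()); c=eyes.calibration("wrist"); w=eyes.grab_frame("wrist")
for r in reds("wrist",145,c,w): print(r)
for r in reds("top"): print(r[0],r[2],back("top",*r[2],60))
E
```

```text
time_s: 46.85
ee_pos: [540.8, -382.3, 50.4]
ee_rot: [180.0, -0.0, 86.8]
force: [0.0, 0.3, -1.3]
gripper_width: 53.5
gripper_force: 20.0
time_s: 48.1
ee_pos: [560.0, -224.9, 226.8]
ee_rot: [180.0, 0.0, 86.8]
force: [0.6, 0.2, -0.6]
gripper_width: 91.1
gripper_force: 0.0
time_s: 49.35
ee_pos: [598.4, 136.4, 226.6]
ee_rot: [180.0, 0.0, 86.7]
force: [0.3, 0.5, 0.2]
gripper_width: 91.1
gripper_force: 0.0
(49.35, array([598.4, 136.4, 226.6]), array([180. ,   0. ,  86.7]), array([0.3, 0.5, 0.2]), 91.1, 0.0)
(np.int32(3750), [242, 154, 69, 71], [276.4, 189.3], [600.3, 157.2, 145.0])
(np.int32(86), [524, 247, 30, 11], [535.8, 250.4], [808.8, 94.2, 145.0])
3174 [485.6, 85.0] [ 884.8047049  -492.13062406   60.        ]
359 [449.9, 215.0] [ 541.7198841  -386.29297875   60.        ]
```

```bash
python3 -m crank '[{"dx":0.0025,"dy":0.026,"dz":-0.02,"yaw":0},{"dx":0,"dy":0,"dz":-0.05,"yaw":0},{"dx":0,"dy":0,"dz":-0.04,"yaw":0},{"dx":0,"dy":0,"dz":-0.009,"yaw":0},{"dx":0,"dy":0,"dz":0,"yaw":0},{"dx":0,"dy":0,"dz":0,"yaw":0}]' 1 20 && python3 -m crank '[{"dx":0,"dy":0,"dz":0,"yaw":0},{"dx":0,"dy":0,"dz":0,"yaw":0},{"dx":0,"dy":0,"dz":0,"yaw":0},{"dx":0,"dy":0,"dz":0,"yaw":0},{"dx":0,"dy":0,"dz":0,"yaw":0}]' 0.5 20
```

```text
time_s: 50.2
ee_pos: [601.4, 158.9, 132.7]
ee_rot: [179.8, -0.1, 86.8]
force: [0.1, 0.3, 0.0]
gripper_width: 91.3
gripper_force: 0.0
time_s: 50.82
ee_pos: [600.5, 158.4, 131.4]
ee_rot: [180.0, -0.0, 86.8]
force: [-0.1, 0.1, 1.1]
gripper_width: 53.9
gripper_force: 20.0
```

```bash
python3 -m crank '[{"dx":0,"dy":0,"dz":0.06,"yaw":0},{"dx":0,"dy":0,"dz":0.065,"yaw":0},{"dx":-0.008,"dy":-0.0655,"dz":0,"yaw":0},{"dx":-0.008,"dy":-0.0655,"dz":0,"yaw":0},{"dx":-0.008,"dy":-0.0655,"dz":0,"yaw":0},{"dx":-0.008,"dy":-0.0655,"dz":0,"yaw":0},{"dx":-0.008,"dy":-0.0655,"dz":0,"yaw":0},{"dx":-0.008,"dy":-0.0655,"dz":0,"yaw":0},{"dx":-0.008,"dy":-0.0655,"dz":0,"yaw":0},{"dx":-0.008,"dy":-0.0655,"dz":0,"yaw":0}]' && python3 -m crank '[{"dx":-0.005,"dy":-0.0655,"dz":0,"yaw":0},{"dx":0,"dy":0,"dz":0,"yaw":0},{"dx":0,"dy":0,"dz":-0.06,"yaw":0},{"dx":0,"dy":0,"dz":-0.06,"yaw":0},{"dx":0,"dy":0,"dz":-0.06,"yaw":0},{"dx":0,"dy":0,"dz":-0.03,"yaw":0},{"dx":0,"dy":0,"dz":-0.01,"yaw":0},{"dx":0,"dy":0,"dz":0,"yaw":0},{"dx":0,"dy":0,"dz":0,"yaw":0}]'
```

```text
time_s: 52.08
ee_pos: [548.5, -262.2, 230.7]
ee_rot: [-180.0, -0.0, 86.8]
force: [-0.0, -0.7, -2.2]
gripper_width: 53.7
gripper_force: 20.0
time_s: 53.2
ee_pos: [546.2, -313.4, 56.8]
ee_rot: [179.9, 0.1, 86.8]
force: [0.3, 0.4, -3.2]
gripper_width: 53.5
gripper_force: 20.0
```

```bash
python3 -m crank '[{"dx":0,"dy":0,"dz":-0.006,"yaw":0},{"dx":0,"dy":0,"dz":0,"yaw":0},{"dx":0,"dy":0,"dz":0,"yaw":0}]' && python3 -m crank '[{"dx":0,"dy":0,"dz":0,"yaw":0},{"dx":0,"dy":0,"dz":0,"yaw":0},{"dx":0,"dy":0,"dz":0,"yaw":0},{"dx":0,"dy":0,"dz":0.05,"yaw":0},{"dx":0,"dy":0,"dz":0.06,"yaw":0},{"dx":0,"dy":0,"dz":0.07,"yaw":0},{"dx":-0.06,"dy":0,"dz":0.04,"yaw":0},{"dx":-0.06,"dy":0,"dz":0,"yaw":0},{"dx":-0.06,"dy":0,"dz":0,"yaw":0},{"dx":0,"dy":0,"dz":0,"yaw":0}]' 1
python3 - <<'E'
from h import *
im=eyes.grab_frame("top")
for r in reds("top",im=im): print(r[0],r[2],back("top",*r[2],60))
crop(im,90,130,490,320,2,"end.png")
E
```

```text
time_s: 53.58
ee_pos: [545.2, -313.2, 50.7]
ee_rot: [180.0, 0.0, 86.8]
force: [-0.4, 0.7, -2.0]
gripper_width: 53.3
gripper_force: 20.0
time_s: 54.82
ee_pos: [398.5, -312.7, 227.2]
ee_rot: [-180.0, 0.0, 86.7]
force: [0.0, -0.5, 0.6]
gripper_width: 91.4
gripper_force: 0.0
3149 [485.7, 84.9] [ 885.0882896  -492.40225844   60.        ]
355 [420.8, 212.3] [ 546.41739973 -315.95705581   60.        ]
250 [448.1, 212.6] [ 547.54720156 -382.18062324   60.        ]
```

View pics/end.png

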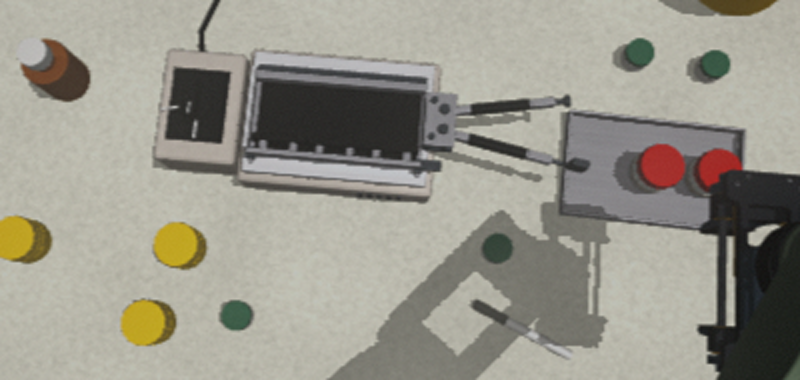

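The final view shows both jars upright in the tray, the knob at off, the handles open and the other items undisturbed.

```bash
python3 -c "
from workcell import ticket
print(ticket.job_done())"
```

```text
the job is handed in; nothing more can be done
None
```

The job is handed in: both red-capped jars present (only two were in the scene) were clamped, mixed for more than 5 s, released and stood upright in the tray, with the mixer off and the clamp open.

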